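Jack up the spectrophotometer and hold it

ROBOT

A 7-joint arm with a two-finger parallel gripper is mounted at the origin on the work surface. World frame = base frame: x ahead of the robot, y to its left, z up, the work surface at z = 0. Lengths are in m, angles in degrees, forces in N, time in s.
With the tool pointing down it reaches from about 0.425 to 0.8 m from the base axis. Payload 8.3 kg.
Tool frame: the origin (TCP) lies between the finger pads; the fingertips stand 19 mm ahead of it and the grasp point (between the pads) is the TCP; z points along the fingers, y is the direction in which the jaws open and shut (so a half turn about z gives the same grasp; the last joint's range is limited). The gripper opens to 85 mm and grips with 20 to 120 N. Pads are 22 mm wide; open, the fingers measure 114 mm over their backs; the gripper's body (76 mm by 85 mm) begins 54 mm behind the grasp point. The pads swing forward as they close: fully open they stand 13 mm farther back than shut.
Start: joints at [70.078, 21.967, 0.94, 78.501, -0.361, 79.538, -2.664], TCP at [0.176, -0.6, 0.25] pointing down, gripper open.
Joint ranges: [-169.22, 169.22], [-14.56, 117.87], [-87.37, 89.26], [10.42, 133.3], [-82.24, 262.24], [0.94, 117.77], [-172.7, 172.7]. Speed limits (degrees/s): [136.94, 136.94, 172.46, 172.46, 180, 180, 180].

INTERFACE

Orientations are given as [roll, pitch, yaw] about the fixed x, y, z axes, in that order (R = Rz(yaw) Ry(pitch) Rx(roll)).
In Python, from plant import r gives the robot as it stands.
- The arm moves only by the tool apply_moves, never from a script. Its arguments are lists of equal length, an entry for each row: "claw": the closure in counts, from 0 (fully open) to 255 (shut); "linear": the shift along the tool's x, y, z in mm, a list of three; "roll": the turn about the tool's z in degrees. A call has 1 to 12 rows; each row shifts and turns the commanded pose from where the row before left it, along the tool's axes as they then stand; what a row does not reach is not made up. A row lasts 1/8 s, in which the tool goes at most 62.5 mm and 10.7 degrees, less where a joint would pass 70% of its speed; a pose out of reach is approached as far as the arm can. A call is refused whole if a number of a shift passes 62.5 or a number of a turn 10.7, either way. A call with a gripper value outside its range is refused whole. The fingers move at their own pace and stop on an object; the grip force is fixed at half the most. Time passes only in rows, so rows that do not move let the fingers close. It gives the time, the measured TCP pose, the force and the opening at its end, in the units of the state.
- r.sense(): the state, without advancing time (a new reading comes with each control period).
- r.read_camera(name): name is "side" or "top"; returns the picture (480x640x3 uint8, red, green, blue); there is no depth.
- r.camera_info(name): a dict with "camera_matrix" (3x3 intrinsics, pixels), "origin" and "orientation" of the camera in the world. Camera axes: x right, y down, z forward; pixel columns grow to the right and rows downward; lengths in m; the calibration is good to about 2 mm. A picture is of the moment at which its call begins. camera_info takes no time and is no camera call.
- r.sign_off(): hands the job in, once; it reports no verdict.
The state is a dict: "clock": time; "qpos": joint angles; "joint_velocities": joint speeds; "effort": joint torques, N m; "tcp_pos": TCP position; "tcp_rot": TCP orientation; "ft_force": force on the tool from outside, world axes, zero at the start; "moment": the same for the moment, N m; "width": finger opening in m.
Only numpy, scipy, OpenCV 4.12 (cv2) and the standard library are available. Lean on these libraries where they do the work, as an engineer would, in place of code of your own. Each camera call takes 0.05 s, during which the arm holds its last target.

TASK

The side of the spectrophotometer has to be held up so that a colleague can change a levelling foot. Take the red lever jack out of the blue bin, stand it flat on the bench with its saddle centred under the red mark of the yellow lift lug and let go of it; then pump the handle once as a trial (all the way down so that the lug is lifted, and let it come right up again, the instrument back on its feet), and press it all the way down a second time. Finish while still holding the handle down with the fingers, the jack alone carrying that side of the instrument, and without shoving the instrument or disturbing the wash bottle, the jar or the beaker.

Things in the scene. Friction and masses are not known exactly. Their poses are not given: they have to be found in the camera images.
- jack: Loose lever jack, about 0.8 kg, on a light grey aluminium plate 278 x 80 x 10 mm. Origin: on the plate's underside below the red pump block's centre; x points along the plate to the saddle, z up. The plate runs from x = -155 to +123 mm. A round red ram (34 mm diameter, to z = 50 mm) at x = +95 mm carries the black saddle; the handle rises from the block towards -x.
- jack_grip (a point): Where to grip the jack: centre of the red pump block, 68 mm above the jack's underside, straight above its origin (axes as the jack's). The block is 32 mm along x and 34 mm along y, upright, its top at 85 mm; nothing stands beside it in y or above it, and the jack balances near it.
- saddle_top (a point): Centre of the top face of the saddle, a black rubber disc 32 mm in diameter: 95 mm from the jack's origin along the jack's +x, 62 mm above the underside of the jack when the handle is up. It rises 50 mm per rad of handle, at most 26 mm.
- pump_handle (a joint): Pump handle angle: 0 = up (a spring returns it), 0.52 = all the way down at its stop. Hinge across the jack at x = -24, z = 60 mm of the jack's frame; at 0 the handle points to the jack's -x and 0.49 rad upward, at 0.49 it is level. Pushing the grip down takes 3 to 7 N unloaded, 8 to 17 N with the instrument. It does not latch: let go, it comes up and the saddle sinks.
- handle_pad (a point): Centre of the top face of the orange grip (48 mm long, 34 mm wide) at the handle's end, 104 mm from the hinge: the place to push down from above. In the jack's frame it lies at x = -113 mm, z = 115 mm with the handle up and at x = -128 mm, z = 67 mm at 0.49 rad.
- bin: Blue open bin fixed to the bench, 340 (x) x 170 (y) x 60 mm high, walls and floor 5 mm thick. Origin: centre of its underside. The jack stands in it on the floor, lengthwise, its saddle towards the bin's +x.
- instrument: White compact spectrophotometer, 260 (x) x 300 (y) x 180 mm high, about 3.5 kg, standing free on four 15 mm rubber feet. Origin: centre of its footprint at bench height; z up. A yellow lift lug, a flat plate 56 mm wide (along x), 8 mm thick, sticks out 60 mm from the middle of its -y side, underside 75 mm above the bench.
- lift_point (a point): The marked lift point: centre of the red 28 mm disc, at the underside of the yellow lug (the same disc is also seen on its top), 35 mm out from the instrument's side, 25 mm from the lug's outer edge, 75 mm above the bench. It rises as the instrument is jacked up, about 12 mm with the handle fully down.
- wash_bottle: White round bottle with a red cap, 60 mm diameter, 150 mm high, standing on the bench; leave alone. Origin: centre of its underside.
- amber_jar: Amber jar with a black lid, 54 mm diameter, 80 mm high, standing on the bench; leave alone. Origin: centre of its underside.
- beaker: White open beaker, 68 mm diameter, 80 mm high, standing on the bench; leave alone. Origin: centre of its underside.

How it is judged:
By the outcome, as a careful person would: the job done as asked, in the order asked, and still so for the second after the job is handed in, while the arm keeps its last pose, push and grip.
It also fails if it takes over 54 s, if anything falls off the work surface, if the arm or the gripper's body presses on something with over 40 N, if the wrist force passes 120 N, or if a joint passes its speed limit or range.

## Working session

There is one attempt and no reset: what is moved stays moved. The work goes in short steps, Python scripts to look and compute and a tool call to move; the robot and the scene stay as the last step left them, time stands still between calls to the robot, and variables do not carry over. Pictures are saved under pics/ and viewed, and the job is handed in when it is done.

Besides the shell and the picture viewer there is one more tool, called after "Emit:" as name(argument=value, ...) on one line, values as JSON. apply_moves: Moves the arm, as the interface text tells. Its arguments: {"type":"object","properties":{"claw":{"type":"array"},"linear":{"type":"array"},"roll":{"type":"array"}},"required":["claw","linear","roll"]}

```bash
mkdir -p pics
python3 - <<'E'
from plant import r
import cv2
for n in("side","top"):
    im=r.read_camera(n); cv2.imwrite(f"pics/{n}0.png",im[:,:,::-1]); print(n,r.camera_info(n))
print(r.sense())
E
```

```text
side {'camera_matrix': array([[543.90937627,   0.        , 322.26662459],
       [  0.        , 543.90937627, 229.62001318],
       [  0.        ,   0.        ,   1.        ]]), 'origin': array([0.24222826, 0.85727723, 0.82363469]), 'orientation': array([-129.20440091,   -1.23880142, -158.60500729])}
top {'camera_matrix': array([[581.90423035,   0.        , 316.79540294],
       [  0.        , 581.90423035, 249.41547271],
       [  0.        ,   0.        ,   1.        ]]), 'origin': array([0.42439777, 0.00812777, 1.58372832]), 'orientation': array([-174.02817066,   -0.68572246,  -91.39681524])}
{'clock': 0.1, 'qpos': array([70.07730263, 22.01040005,  0.93991764, 78.55531472, -0.36299644,
       79.53828592, -2.66436693]), 'joint_velocities': array([-0.01556239, -0.1652039 ,  0.01975855, -0.10795408,  0.02265523,
        0.00270377,  0.05286206]), 'effort': array([ 3.05439018e-03, -6.29129219e+01,  8.47234391e-01, -3.72756100e+01,
        1.67482527e-02,  1.04004575e-02, -7.28957571e-05]), 'tcp_pos': array([ 0.17552633, -0.5994061 ,  0.24937922]), 'tcp_rot': array([-1.79898775e+02,  1.04313915e-04,  1.63203680e+01]), 'ft_force': array([-0.41549469,  0.13058043,  0.34613161]), 'moment': array([ 0.04009945, -0.05651067,  0.03019736]), 'width': 0.08542128197094773}
```

View pics/side0.png

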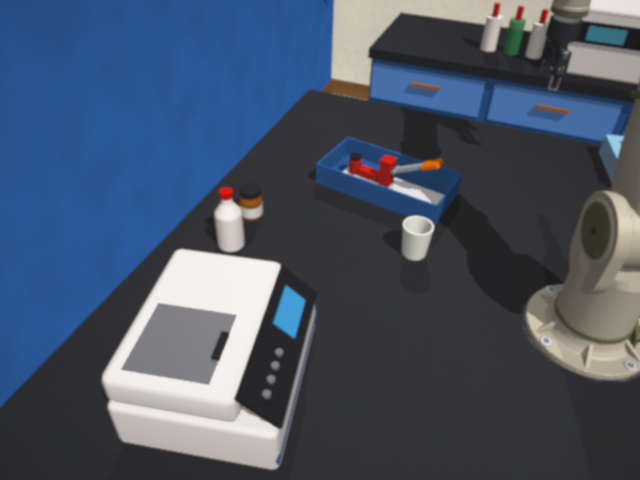

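View pics/top0.png

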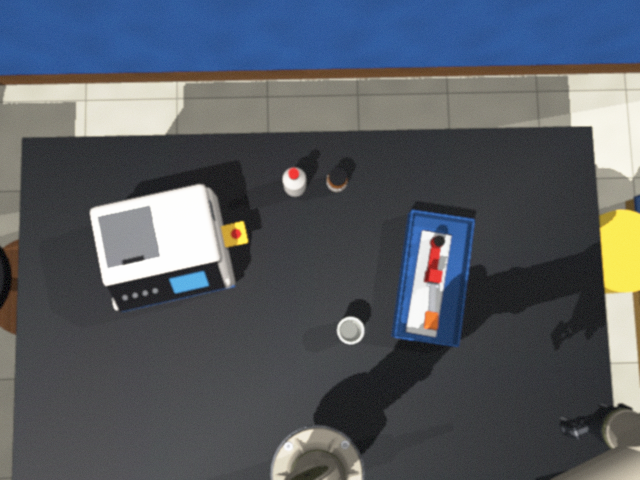

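Top view: image up is world +x and left is +y. The jack in the bin has its saddle at about (438,240), block at (434,275) and orange grip at (431,320). The lug's mark is at (236,234). The bottle is at (294,182), the jar at (337,182) and the beaker at (350,330).

```bash
cat > h.py <<'E'
import numpy as np,cv2
from scipy.spatial.transform import Rotation as R
from plant import r
def cam(n):
    i=r.camera_info(n); return i["camera_matrix"],np.array(i["origin"]),R.from_euler("xyz",i["orientation"],degrees=True).as_matrix()
def ray(n,px,z):
    K,o,M=cam(n); d=M@np.linalg.inv(K)@np.array([px[0],px[1],1.]); return o+d*(z-o[2])/d[2]
def proj(n,P):
    K,o,M=cam(n); c=K@(M.T@(np.array(P,float)-o)); return c[:2]/c[2]
def tri(pa,pb):
    A=[];b=[]
    for n,p in(("side",pa),("top",pb)):
        K,o,M=cam(n); d=M@np.linalg.inv(K)@np.array([p[0],p[1],1.]); d/=np.linalg.norm(d); Q=np.eye(3)-np.outer(d,d); A.append(Q);b.append(Q@o)
    return np.linalg.lstsq(np.vstack(A),np.hstack(b),rcond=None)[0]
def blobs(im,lo,hi,amin=15):
    h=cv2.cvtColor(im,cv2.COLOR_RGB2HSV); m=cv2.inRange(h,np.array(lo),np.array(hi))
    n,l,s,c=cv2.connectedComponentsWithStats(m); return m,[(s[i].tolist(),c[i].round(1).tolist()) for i in range(1,n) if s[i,4]>=amin]
E
python3 - <<'E'
from h import *
for n in("side","top"):
    im=cv2.imread(f"pics/{n}0.png")[:,:,::-1]
    print(n,proj(n,r.sense()["tcp_pos"]))
    for nm,lo,hi in(("red",(0,170,80),(6,255,255)),("orange",(8,180,120),(18,255,255)),("yellow",(20,150,100),(32,255,255))):
        print(nm,blobs(im,lo,hi)[1])
im=cv2.imread("pics/top0.png")
cv2.imwrite("pics/c1.png",cv2.resize(im[200:355,380:490],None,fx=3.8,fy=3.8,interpolation=cv2.INTER_CUBIC))
cv2.imwrite("pics/c2.png",cv2.resize(im[170:320,80:270],None,fx=4,fy=4,interpolation=cv2.INTER_CUBIC))
im=cv2.imread("pics/side0.png")
cv2.imwrite("pics/c3.png",cv2.resize(im[130:270,310:470],None,fx=4,fy=4,interpolation=cv2.INTER_CUBIC))
E
```

```text
side [547.46142014  79.56790144]
red [([494, 4, 5, 12, 37], [495.8, 9.3]), ([517, 7, 6, 13, 44], [519.4, 12.9]), ([541, 10, 6, 13, 44], [543.5, 15.8]), ([350, 157, 45, 29, 610], [375.0, 170.6]), ([219, 187, 14, 12, 135], [225.4, 192.5])]
orange [([421, 159, 21, 11, 161], [431.3, 164.0]), ([243, 198, 18, 9, 98], [251.6, 202.7])]
yellow []
top [582.17054081 414.79413307]
red [([290, 169, 8, 10, 66], [293.4, 173.4]), ([232, 230, 8, 8, 53], [235.5, 233.4]), ([426, 240, 16, 42, 367], [433.4, 265.3])]
orange [([230, 228, 11, 12, 44], [234.6, 233.7]), ([425, 312, 12, 17, 174], [430.8, 320.1])]
yellow [([600, 208, 40, 85, 3106], [620.3, 250.3]), ([222, 221, 27, 26, 442], [234.9, 233.9])]
```

View pics/c1.png

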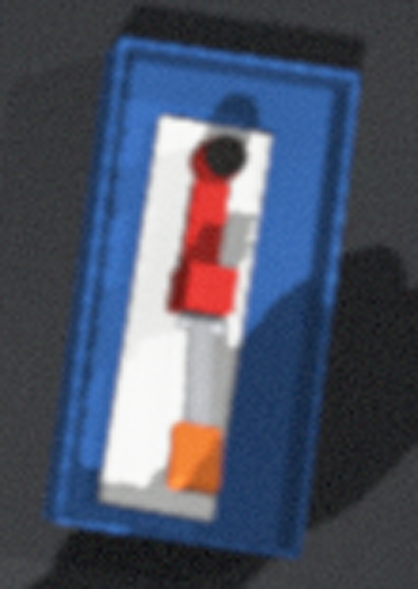

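View pics/c2.png

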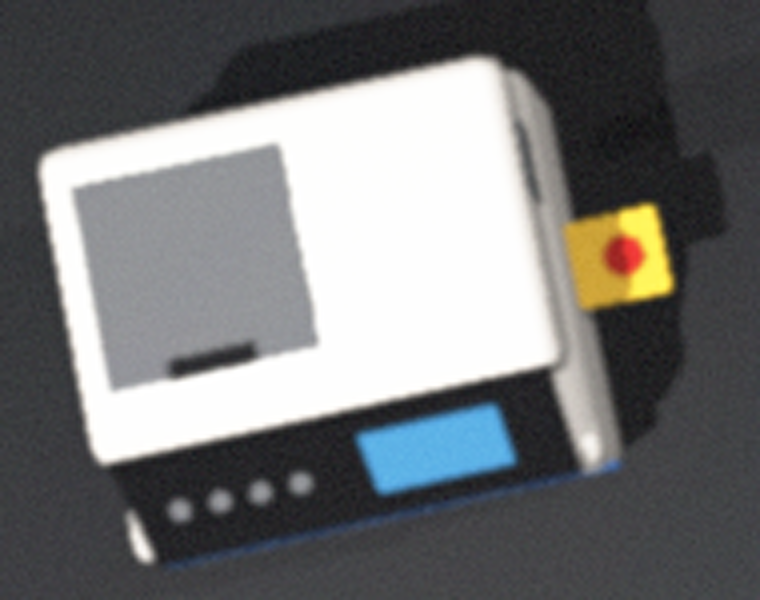

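View pics/c3.png

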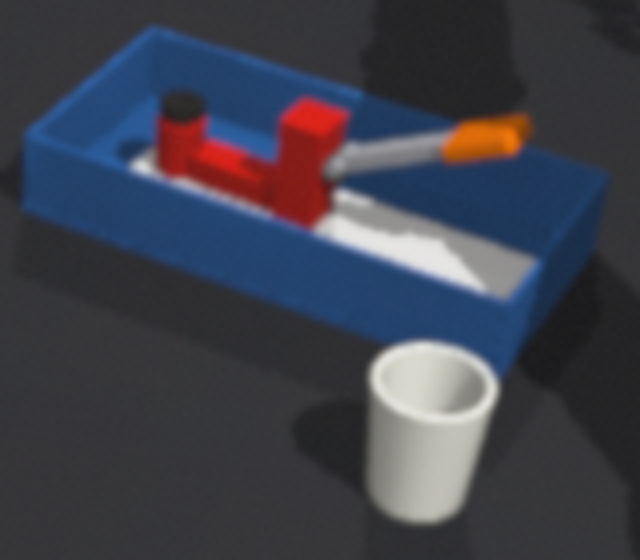

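Run:
```python
from h import *
c1=lambda x,y:(380+x/3.8-.37,200+y/3.8-.37)
c2=lambda x,y:(80+x/4-.37,170+y/4-.37)
mm=lambda v:(np.array(v)*1000).round(1)
pl=[ray("top",c1(*p),.015) for p in((160,117),(272,132),(213,521),(100,502))]
for p in pl: print("plate",mm(p))
e=(pl[0]+pl[1])/2-(pl[3]+pl[2])/2; yaw=np.degrees(np.arctan2(e[1],e[0]));print("len",mm(np.linalg.norm(e)),"yaw",yaw, "w",np.linalg.norm(pl[0]-pl[1]),np.linalg.norm(pl[3]-pl[2]))
ctr=sum(pl)/4; u=np.array([np.cos(np.radians(yaw)),np.sin(np.radians(yaw)),0]); print("origin from plate",mm(ctr+.016*u))
b=ray("top",c1(210.5,289),.09); s=ray("top",c1(225,157),.067); o=ray("top",c1(196,457),.12)
print("block",mm(b),"saddle",mm(s),"pad",mm(o)); print("origin from saddle",mm(s-.095*u),"yaw s-o",np.degrees(np.arctan2(*(s-o)[[1,0]])))
print("side block",mm(ray("side",(388.8,158.8),.09)))
print("bin", [mm(ray("top",c1(*p),.06)) for p in((115,40),(362,72),(298,556),(48,522))])
L=[ray("top",c2(*p),.083) for p in((565,226),(655,204),(673,293),(580,311))]
print("lug",[mm(p) for p in L]); d=(L[1]+L[2]-L[0]-L[3]); print("lug out dir",np.degrees(np.arctan2(d[1],d[0])), "edge dir",np.degrees(np.arctan2(*(L[1]-L[2])[[1,0]])))
print("mark",mm(ray("top",(235.6,233.5),.083)),mm(ray("top",c2(624,256),.083)))
print("instr front bottom", [mm(ray("top",c2(*p),.015)) for p in((165,565),(615,467))], "top edges",[mm(ray("top",c2(*p),.18)) for p in((42,155),(490,58),(560,365),(100,460))])
print("side view bottle cap",mm(ray("side",(225.4,192.5),.145)),"top",mm(ray("top",(293.4,173.4),.15)))
print("jar top",mm(ray("top",(337,176),.08)),"beaker",mm(ray("top",(350,329),.08)))
print(mm(r.sense()["tcp_pos"]))
```

```text
plate [ 633.4 -301.9   15. ]
plate [ 620.8 -381.9   15. ]
plate [ 345.8 -326.9   15. ]
plate [ 361.1 -247.8   15. ]
len 279.0 yaw -11.281433489308048 w 0.08102624835120685 0.08059794342943713
origin from plate [ 506.  -317.8   15. ]
block [ 505.1 -316.3   90. ] saddle [ 597.6 -335.5   67. ] pad [ 393.1 -295.2  120. ]
origin from saddle [ 504.4 -317.    67. ] yaw s-o -11.166599958438708
side block [ 503.4 -318.6   90. ]
bin [array([ 682.4, -263.8,   60. ]), array([ 655.9, -435.9,   60. ]), array([ 323. , -374.4,   60. ]), array([ 350.2, -204.3,   60. ])]
lug [array([647.5, 234.1,  83. ]), array([660.6, 175.6,  83. ]), array([602.1, 164.6,  83. ]), array([591.7, 224.8,  83. ])]
lug out dir -78.81919300999425 edge dir 10.62799406636439
mark [627.3 196.1  83. ] [627. 196.  83.]
instr front bottom [array([435.1, 512.5,  15. ]), array([493.3, 212. ,  15. ])] top edges [array([683.9, 536.5, 180. ]), array([738. , 264.5, 180. ]), array([548.4, 223.1, 180. ]), array([497.6, 498.9, 180. ])]
side view bottle cap [769.1  40.9 145. ] top [767.1  41.4 150. ]
jar top [774.4 -71.7  80. ] beaker [374.2 -93.8  80. ]
[ 175.5 -599.4  249.4]
```

Measurements agree: the jack origin is about (505, -317) mm with yaw -11.2°, and the mark is at (627, 196). I'll set the jack down at yaw 95°, with its origin at about (635.3, 101.4). First I'll move above the block.

Emit:
apply_moves(claw=[0,0,0,0,0,0,0,0,0,0,0,0], linear=[[0,0,0],[0,0,0],[0,0,0],[30,-38,0],[30,-38,0],[30,-38,0],[30,-38,0],[30,-38,0],[30,-38,0],[30,-38,0],[30,-38,0],[28,-37,0]], roll=[9.2,9.2,9.1,0,0,0,0,0,0,0,0,0])

```text
clock: 1.6
tcp_pos: [0.5056, -0.3159, 0.2499]
tcp_rot: [-180.0, 0.0, -11.2]
ft_force: [0.3, -0.6, 0.3]
width: 0.0855
```

```bash
cat >> h.py <<'E'
def togo(x,y,z,yaw):
    s=r.sense(); p=s["tcp_pos"]*1000; ps=s["tcp_rot"][2]; a=np.radians(ps); d=np.array([x,y,z])-p
    print("t",round(s["clock"],2),"tcp",p.round(1),"rot",np.round(s["tcp_rot"],2),"f",s["ft_force"].round(1),"w",round(s["width"]*1000,1),"q7",s["qpos"][6].round(0))
    print("tool shift",np.round([d[0]*np.cos(a)+d[1]*np.sin(a),d[0]*np.sin(a)-d[1]*np.cos(a),-d[2]],1),"roll",round((ps-yaw+180)%360-180,2))
E
python3 -c "
from h import *
togo(505,-317.3,73,-11.2)"
```

```text
t 1.6 tcp [ 505.6 -315.9  249.9] rot [-1.7998e+02  4.0000e-02 -1.1170e+01] f [ 0.3 -0.6  0.3] w 85.5 q7 -74.0
tool shift [ -0.3   1.5 176.9] roll 0.03
```

Emit:
apply_moves(claw=[0,0,0,0,0,0,0], linear=[[0,0,30],[0,0,35],[0,0,35],[0,0,35],[0,0,25],[0,0,17],[0,0,0]], roll=[0,0,0,0,0,0,0])

```text
clock: 2.48
tcp_pos: [0.5038, -0.3168, 0.072]
tcp_rot: [-179.9, 0.1, -11.2]
ft_force: [0.2, 0.0, 0.7]
width: 0.0852
```

```bash
python3 -c "
from h import *
togo(505,-317.3,73,-11.2)
for n in('side','top'): cv2.imwrite(f'pics/{n}1.png',r.read_camera(n)[:,:,::-1])
im=cv2.imread('pics/side1.png'); cv2.imwrite('pics/s1c.png',cv2.resize(im[80:270,290:490],None,fx=3,fy=3))"
```

```text
t 2.48 tcp [ 503.8 -316.8   72. ] rot [-1.7994e+02  1.5000e-01 -1.1180e+01] f [0.2 0.  0.7] w 85.2 q7 -75.0
tool shift [ 1.2  0.3 -1. ] roll 0.02
```

View pics/s1c.png

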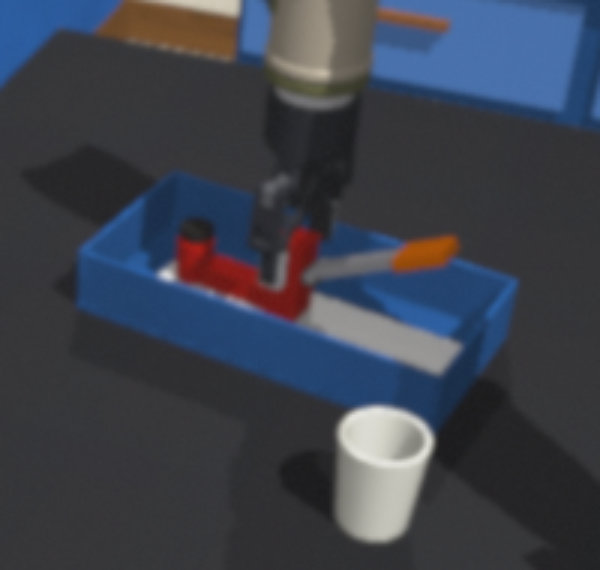

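The fingers straddle the block, which is between the pads at crop (300,260). I'll close on it.

Emit:
apply_moves(claw=[255,255,255,255,255,255,255,255], linear=[[0,0,0],[0,0,0],[0,0,0],[0,0,0],[0,0,0],[0,0,0],[0,0,0],[0,0,0]], roll=[0,0,0,0,0,0,0,0])

```text
clock: 3.58
tcp_pos: [0.5051, -0.317, 0.074]
tcp_rot: [-180.0, -0.0, -11.2]
ft_force: [-1.9, 3.0, 6.3]
width: 0.0334
```

Emit:
apply_moves(claw=[255,255,255,255,255], linear=[[0,0,-5],[0,0,-20],[0,0,-30],[0,0,-30],[0,0,0]], roll=[0,0,0,0,0])

```text
clock: 4.2
tcp_pos: [0.5054, -0.318, 0.1599]
tcp_rot: [179.9, -0.2, -11.2]
ft_force: [0.9, 0.1, -8.0]
width: 0.033
```

```bash
python3 -c "
from h import *
togo(505,-317.3,160,-11.2)
for n in('side','top'): cv2.imwrite(f'pics/{n}2.png',r.read_camera(n)[:,:,::-1])
im=cv2.imread('pics/side2.png'); cv2.imwrite('pics/s2c.png',cv2.resize(im[60:270,290:490],None,fx=2.8,fy=2.8))"
```

```text
t 4.2 tcp [ 505.4 -318.   159.9] rot [179.93  -0.18 -11.2 ] f [ 0.9  0.1 -8. ] w 33.0 q7 -75.0
tool shift [-0.6 -0.6 -0.1] roll 0.0
```

View pics/s2c.png

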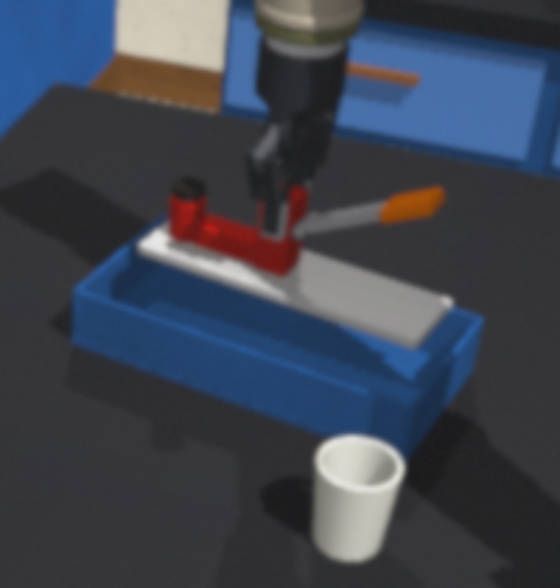

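Held level, with about 8 N on the wrist. Next I'll raise it and turn to yaw 95°, then travel to a point 85 mm short of the lug.

Emit:
apply_moves(claw=[255,255,255,255,255,255,255,255,255,255,255,255], linear=[[0,0,-30],[0,0,-30],[0,0,0],[0,0,0],[0,0,0],[0,0,0],[0,0,0],[0,0,0],[0,0,0],[0,0,0],[0,0,0],[0,0,0]], roll=[-3,-7,-9,-10,-10,-10,-10,-10,-10,-10,-10,-7.2])

```text
clock: 5.8
tcp_pos: [0.5035, -0.3168, 0.2154]
tcp_rot: [-179.8, -0.2, 95.3]
ft_force: [0.5, 1.2, -7.0]
width: 0.0332
```

```bash
python3 -c "
from h import *
togo(642.7,16.7,220,95)"
```

```text
t 5.8 tcp [ 503.5 -316.8  215.4] rot [-1.798e+02 -1.700e-01  9.530e+01] f [ 0.5  1.2 -7. ] w 33.2 q7 28.0
tool shift [319.2 169.4  -4.6] roll 0.3
```

Emit:
apply_moves(claw=[255,255,255,255,255,255,255,255,255,255,255,255], linear=[[15,8,0],[30,16,0],[32,17,0],[32,17,0],[32,17,0],[32,17,0],[32,17,0],[32,17,0],[32,17,0],[30,16,0],[20,10,0],[0,0,0]], roll=[0,0,0,0,0,0,0,0,0,0,0,0])

```text
clock: 7.3
tcp_pos: [0.6448, 0.019, 0.2173]
tcp_rot: [-179.9, -0.1, 95.2]
ft_force: [0.2, -0.4, -7.5]
width: 0.0329
```

```bash
python3 -c "
from h import *
togo(642.7,16.7,220,95)
for n in('side','top'): cv2.imwrite(f'pics/{n}3.png',r.read_camera(n)[:,:,::-1])"
```

```text
t 7.3 tcp [644.8  19.  217.3] rot [-1.7992e+02 -1.1000e-01  9.5190e+01] f [ 0.2 -0.4 -7.5] w 32.9 q7 -9.0
tool shift [-2.1 -2.3 -2.7] roll 0.19
```

View pics/top3.png

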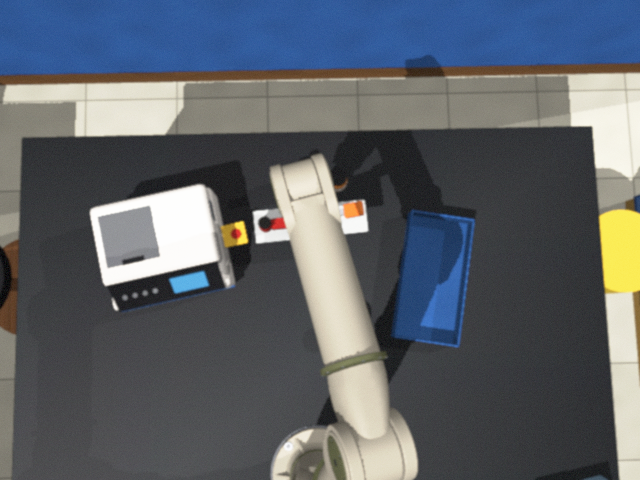

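View pics/side3.png

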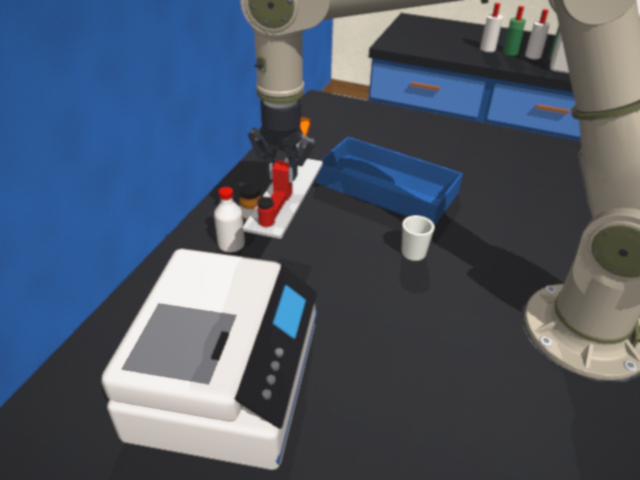

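Top view: the saddle is at (265,224), clear of the lug (edge at 248), with the bottle and jar clear. I'll descend to about 5 mm off the bench.

Emit:
apply_moves(claw=[255,255,255,255,255,255,255,255], linear=[[-2,-2,20],[0,0,30],[0,0,30],[0,0,30],[0,0,20],[0,0,10],[0,0,2],[0,0,0]], roll=[0.2,0,0,0,0,0,0,0])

```text
clock: 8.4
tcp_pos: [0.644, 0.0133, 0.0774]
tcp_rot: [179.9, -0.0, 94.8]
ft_force: [-0.2, 0.6, -7.0]
width: 0.0332
```

Run:
```python
from h import *
togo(642.7,16.7,74,95)
for n in('side','top'): cv2.imwrite(f'pics/{n}4.png',r.read_camera(n)[:,:,::-1])
im=cv2.imread('pics/side4.png'); cv2.imwrite('pics/s4c.png',cv2.resize(im[130:300,190:390],None,fx=3.8,fy=3.4))
im=cv2.imread('pics/top4.png'); cv2.imwrite('pics/t4c.png',cv2.resize(im[170:280,200:390],None,fx=4,fy=4,interpolation=cv2.INTER_CUBIC))
```

```text
t 8.4 tcp [644.   13.3  77.4] rot [179.9   -0.    94.81] f [-0.2  0.6 -7. ] w 33.2 q7 -12.0
tool shift [ 3.5 -1.   3.4] roll -0.19
```

View pics/s4c.png

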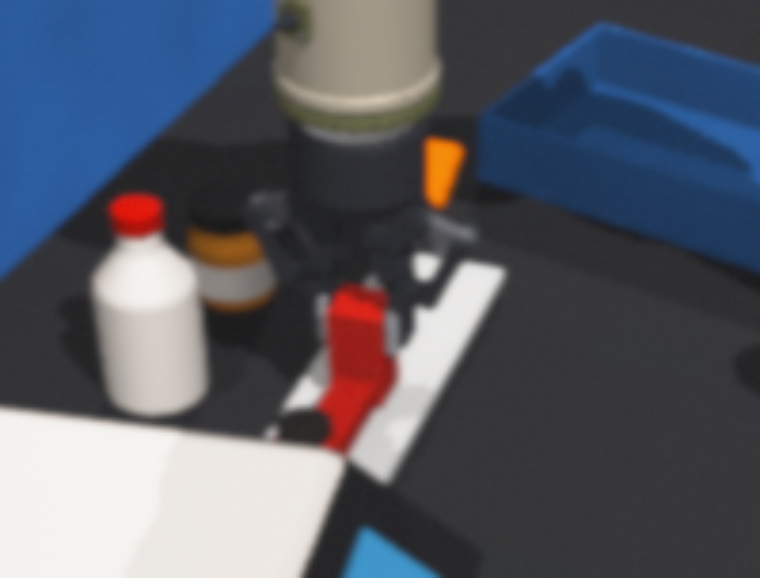

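View pics/t4c.png

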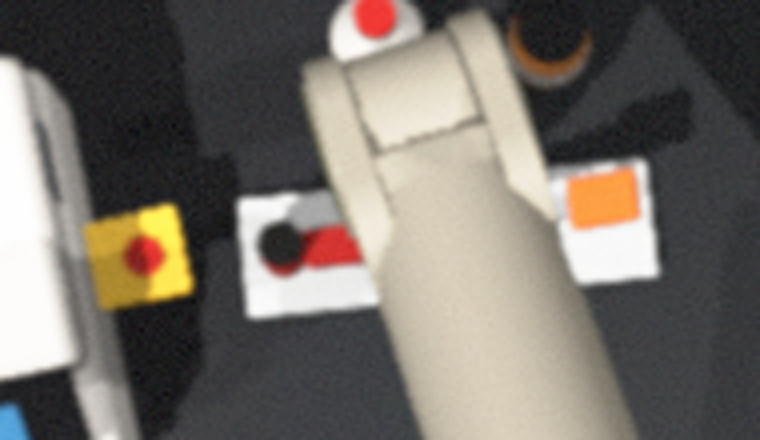

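Run:
```python
from h import *
c=lambda x,y:(200+x/4-.37,170+y/4-.37)
s=ray("top",c(281,246),.070)*1000; p=[ray("top",c(*q),.018)*1000 for q in((237,198),(646,158),(659,275),(246,319))]
e=p[0]+p[3]-p[1]-p[2]; print("saddle",s.round(1),"yaw",np.degrees(np.arctan2(e[1],e[0])),np.linalg.norm(e)/2)
o=sum(p)/4+16*e/np.linalg.norm(e); print("origin",o.round(1),"saddle from plate",(o+95*e/np.linalg.norm(e)).round(1))
a=np.radians(r.sense()["tcp_rot"][2]); print("from tcp",r.sense()["tcp_pos"][:2]*1000+95*np.array([np.cos(a),np.sin(a)]))
m=ray("top",c(145.5,256),.083)*1000; print("mark",m.round(1)); togo(635.3,101.4,74,95)
```

```text
saddle [633.3 108.   70. ] yaw 94.58564405781745 280.4781222721108
origin [642.6  14.4  18. ] saddle from plate [635.  109.1  18. ]
from tcp [636.04993798 107.97414467]
mark [627.  195.1  83. ]
t 8.5 tcp [644.   13.3  77.5] rot [179.89   0.    94.82] f [ 0.8  0.  -7.8] w 33.4 q7 -12.0
tool shift [88.5 -1.3  3.5] roll -0.18
```

Emit:
apply_moves(claw=[255,255,255,255,255,255,255,255,255,255], linear=[[0,0,3],[5,0,0],[10,0,0],[15,0,0],[15,0,0],[15,0,0],[14,0,0],[8,0,0],[5,0,0],[0,0,0]], roll=[0,0,0,0,0,0,0,0,0,0])

```text
clock: 9.75
tcp_pos: [0.636, 0.1, 0.0733]
tcp_rot: [180.0, -0.0, 94.8]
ft_force: [-0.2, 0.2, -7.3]
width: 0.0334
```

Run:
```python
from h import *
togo(635.3,101.4,70,95)
for n in('side','top'): cv2.imwrite(f'pics/{n}5.png',r.read_camera(n)[:,:,::-1])
im=cv2.imread('pics/side5.png'); cv2.imwrite('pics/s5c.png',cv2.resize(im[130:300,190:390],None,fx=3.8,fy=3.4))
im=cv2.imread('pics/top5.png'); cv2.imwrite('pics/t5c.png',cv2.resize(im[170:280,200:390],None,fx=4,fy=4,interpolation=cv2.INTER_CUBIC))
```

```text
t 9.75 tcp [636.  100.   73.3] rot [180.    -0.    94.83] f [-0.2  0.2 -7.3] w 33.4 q7 -20.0
tool shift [ 1.5 -0.6  3.3] roll -0.17
```

View pics/t5c.png

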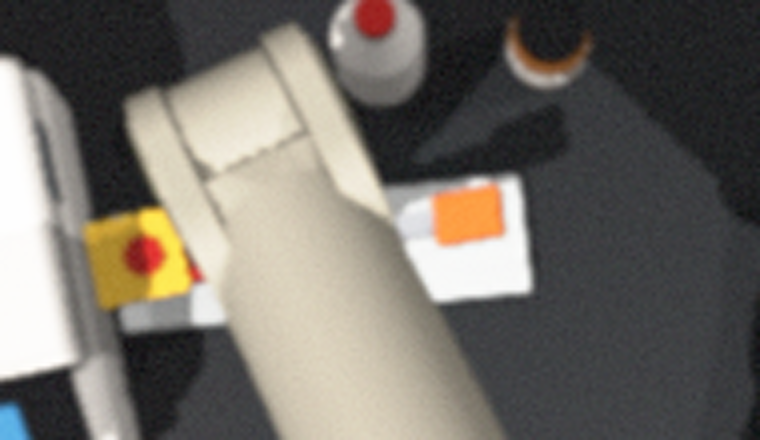

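View pics/s5c.png

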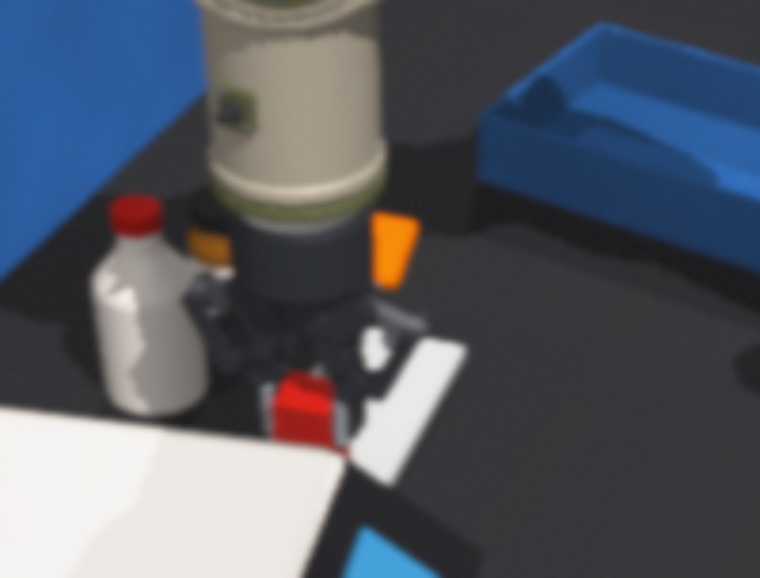

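Run:
```python
from h import *
c=lambda x,y:(200+x/4-.37,170+y/4-.37)
p=[ray("top",c(*q),.0145)*1000 for q in((519,174),(533,291),(122,331))]
for a in p: print(a.round(1))
l=(p[0]+p[1])/2; e=p[2]-p[1]; print(np.linalg.norm(e)); e/=np.linalg.norm(e); n=p[1]-p[0]; 
print("yaw",np.degrees(np.arctan2(e[1],e[0])),"saddle",(l+250*e).round(1), (p[2]-28*e+40*np.array([-e[1],e[0],0])*-1).round(1))
```

```text
[686.8 -51.4  14.5]
[606.3 -58.8  14.5]
[585.4 220.   14.5]
279.531916462437
yaw 94.27461610521841 saddle [627.9 194.2  14.5] [627.4 195.   14.5]
```

Emit:
apply_moves(claw=[255,255,255,255,255], linear=[[1,-0.5,1],[0,0,1.5],[0,0,1],[0,0,0.5],[0,0,0]], roll=[0,0,0,0,0])

```text
clock: 10.48
tcp_pos: [0.6354, 0.1008, 0.0693]
tcp_rot: [180.0, -0.0, 94.8]
ft_force: [0.1, 0.2, -7.9]
width: 0.0333
```

Emit:
apply_moves(claw=[255,255,255], linear=[[0,0,0.7],[0,0,0.5],[0,0,0]], roll=[0,0,0])

```text
clock: 10.85
tcp_pos: [0.6355, 0.1009, 0.069]
tcp_rot: [180.0, 0.0, 94.8]
ft_force: [-4.3, -0.8, 2.5]
width: 0.0332
```

Contact with the bench. I'll release and rise straight up.

Emit:
apply_moves(claw=[170,120,60,0,0,0,0,0,0,0,0,0], linear=[[0,0,0],[0,0,0],[0,0,0],[0,0,0],[0,0,0],[0,0,-15],[0,0,-30],[0,0,-35],[0,0,-35],[0,0,-20],[0,0,0],[0,0,0]], roll=[0,0,0,0,0,0,0,0,0,0,0,0])

```text
clock: 12.35
tcp_pos: [0.635, 0.1007, 0.2025]
tcp_rot: [-180.0, 0.0, 94.8]
ft_force: [0.6, 0.6, 0.9]
width: 0.0855
```

Run:
```python
from h import *
togo(646,-28,200,95)
for n in('side','top'): cv2.imwrite(f'pics/{n}6.png',r.read_camera(n)[:,:,::-1])
im=cv2.imread('pics/side6.png'); cv2.imwrite('pics/s6c.png',cv2.resize(im[130:300,190:390],None,fx=3.8,fy=3.4))
im=cv2.imread('pics/top6.png'); cv2.imwrite('pics/t6c.png',cv2.resize(im[170:280,200:390],None,fx=4,fy=4,interpolation=cv2.INTER_CUBIC))
```

```text
t 12.35 tcp [635.  100.7 202.5] rot [-1.7995e+02  1.0000e-02  9.4830e+01] f [0.6 0.6 0.9] w 85.5 q7 -17.0
tool shift [-1.292e+02  1.000e-01  2.500e+00] roll -0.17
```

View pics/t6c.png

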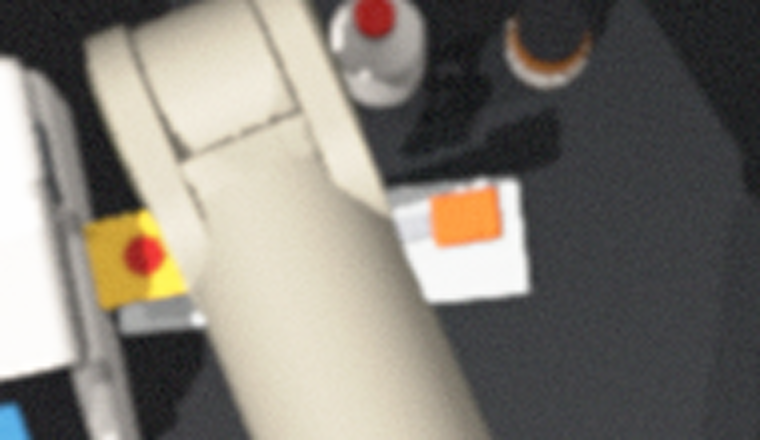

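View pics/s6c.png

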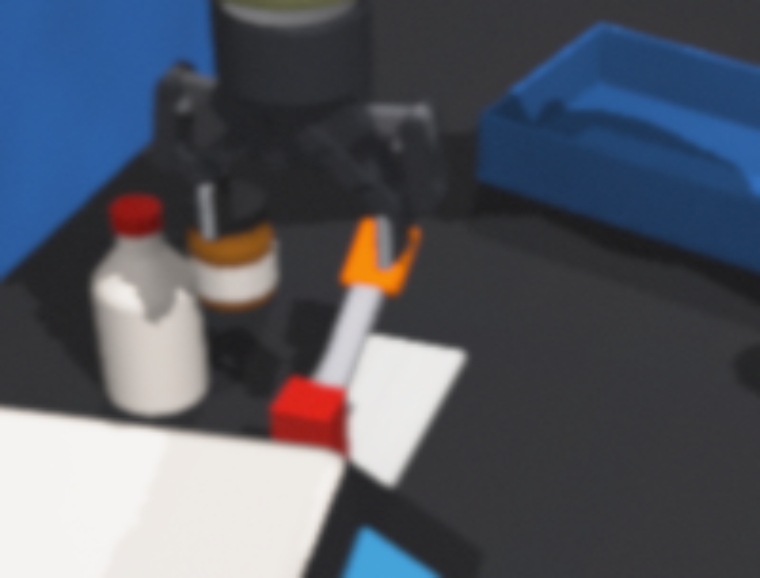

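Emit:
apply_moves(claw=[255,255,255,255,255,255,255,255], linear=[[-15,0,0],[-25,0,0],[-30,0,0],[-25,0,0],[-18,0,0],[0,0,0],[0,0,0],[0,0,0]], roll=[0,0,0,0,0,0,0,0])

```text
clock: 13.45
tcp_pos: [0.6448, -0.0101, 0.2032]
tcp_rot: [180.0, -0.0, 94.9]
ft_force: [-0.1, 0.4, 0.4]
width: 0.0002
```

Run:
```python
from h import *
togo(646,-12,160,94.7)
for n in('side','top'): cv2.imwrite(f'pics/{n}7.png',r.read_camera(n)[:,:,::-1])
im=cv2.imread('pics/side7.png'); cv2.imwrite('pics/s7c.png',cv2.resize(im[110:300,190:390],None,fx=3.6,fy=3.1))
im=cv2.imread('pics/top7.png'); cv2.imwrite('pics/t7c.png',cv2.resize(im[170:280,200:390],None,fx=4,fy=4,interpolation=cv2.INTER_CUBIC))
c=lambda x,y:(200+x/4-.37,170+y/4-.37)
print("pad prev",ray("top",c(466,217),.115)*1000)
```

```text
t 13.45 tcp [644.8 -10.1 203.2] rot [ 1.7999e+02 -4.0000e-02  9.4950e+01] f [-0.1  0.4  0.4] w 0.2 q7 -7.0
tool shift [-2.   1.1 43.2] roll 0.25
pad prev [643.05504125 -13.09075378 115.        ]
```

View pics/t7c.png

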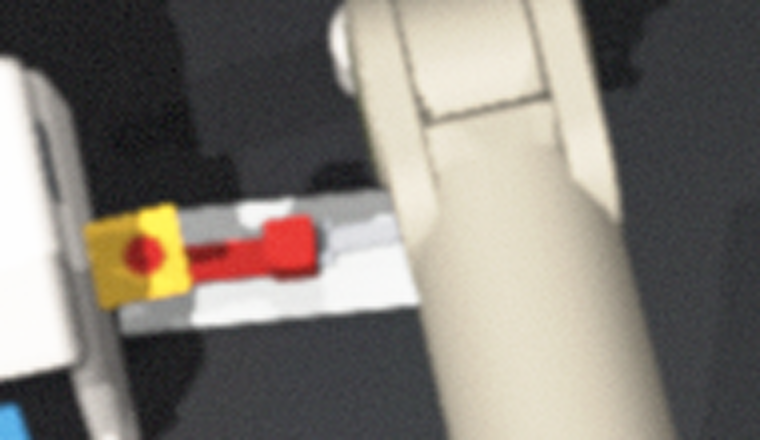

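View pics/s7c.png

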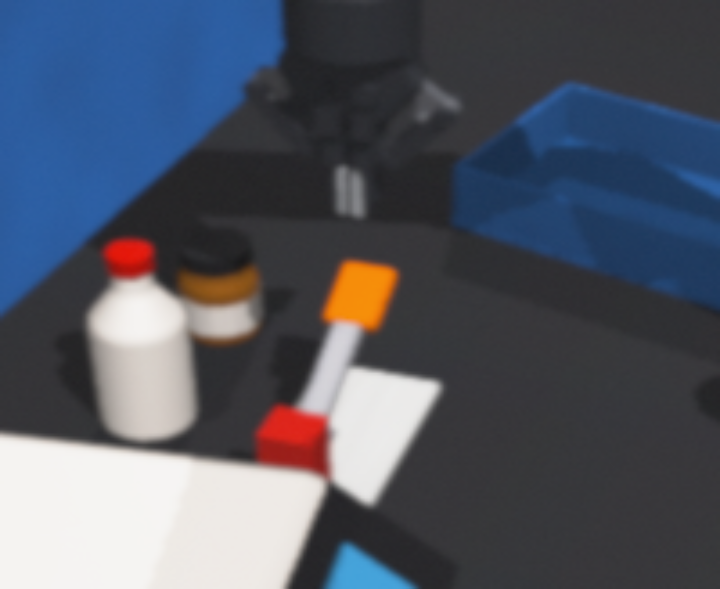

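```bash
python3 - <<'E'
from h import *
c=lambda x,y:(200+x/4-.37,170+y/4-.37)
mm=lambda v:(v*1000).round(1)
im=cv2.imread('pics/top7.png')[:,:,::-1]
m,b=blobs(im[:,:,:],(0,150,150),(8,255,255),30); print(b)
print("block", mm(ray("top",c(288,243),.085)))
print("corner",mm(ray("top",c(120,332),.010)), "rear",mm(ray("top",c(518,179),.01)),mm(ray("top",c(528,292),.01)))
for k in(6,):
    im=cv2.imread(f'pics/top{k}.png')[:,:,::-1]; print(blobs(im,(8,170,120),(18,255,255),60)[1])
P=np.array([627,195.6,0])/1000
u=np.array([np.cos(np.radians(94.7)),np.sin(np.radians(94.7)),0]); n=np.array([-u[1],u[0],0]); o=P-.095*u; z=np.array([0,0,1])
f=lambda a,b,h:((proj("top",o+u*a+n*b+z*h)-[200-.37,170-.37])*4).round(0)
print("ideal: block top corners",[f(a,b,.085) for a in(-.016,.016) for b in(-.017,.017)])
print("corner front-left",f(.123,.04,.01),"rear",f(-.155,-.04,.01),f(-.155,.04,.01),"pad",f(-.113,0,.115))
E
python3 - <<'E'
import cv2
im=cv2.imread('pics/top7.png'); cv2.imwrite('pics/t7d.png',cv2.resize(im[210:260,220:290],None,fx=11,fy=11,interpolation=cv2.INTER_CUBIC))
E
```

```text
[([248, 224, 31, 16, 287], [265.6, 232.9]), ([232, 229, 9, 9, 38], [236.8, 233.3])]
block [633.1 102.4  85. ]
corner [585.2 221.9  10. ] rear [684.1 -50.8  10. ] [606.2 -55.6  10. ]
[([309, 218, 16, 13, 157], [316.2, 223.8])]
ideal: block top corners [array([312., 212.]), array([317., 264.]), array([263., 217.]), array([268., 269.])]
corner front-left [123. 333.] rear [517. 174.] [530. 290.] pad [464. 216.]
```

View pics/t7d.png

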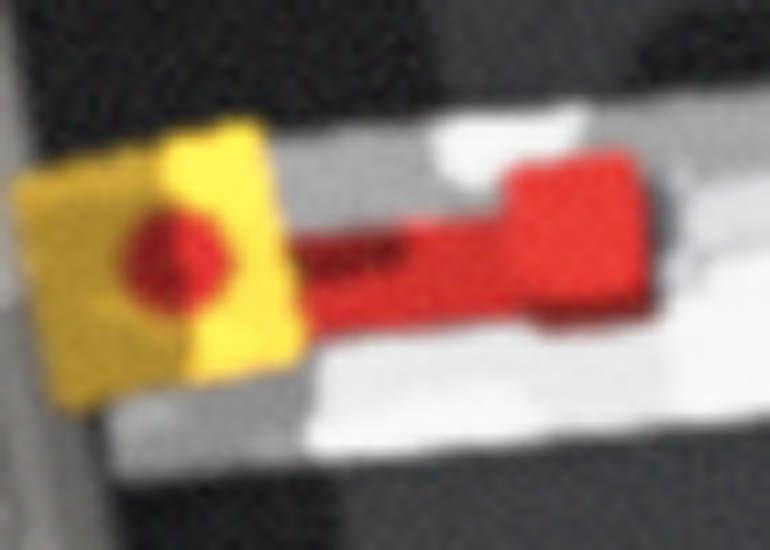

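The block and plate are within about 2 mm of the ideal pose, and the pad is under the closed fingertips. I'll approach to just above the pad.

Emit:
apply_moves(claw=[255,255,255,255,255], linear=[[-2,1,15],[0,0,25],[0,0,13],[0,0,4],[0,0,0]], roll=[0,0,0,0,0])

```text
clock: 14.18
tcp_pos: [0.6462, -0.0137, 0.1463]
tcp_rot: [180.0, -0.0, 94.8]
ft_force: [-0.2, 0.6, 0.7]
width: 0.0003
```

Run:
```python
from h import *
togo(644,-12,134,94.7)
for n in('side','top'): cv2.imwrite(f'pics/{n}8.png',r.read_camera(n)[:,:,::-1])
im=cv2.imread('pics/side8.png'); cv2.imwrite('pics/s8c.png',cv2.resize(im[110:300,190:390],None,fx=3.6,fy=3.1))
```

```text
t 14.18 tcp [646.2 -13.7 146.3] rot [ 1.7999e+02 -1.0000e-02  9.4820e+01] f [-0.2  0.6  0.7] w 0.3 q7 -7.0
tool shift [ 1.8 -2.1 12.3] roll 0.12
```

View pics/s8c.png

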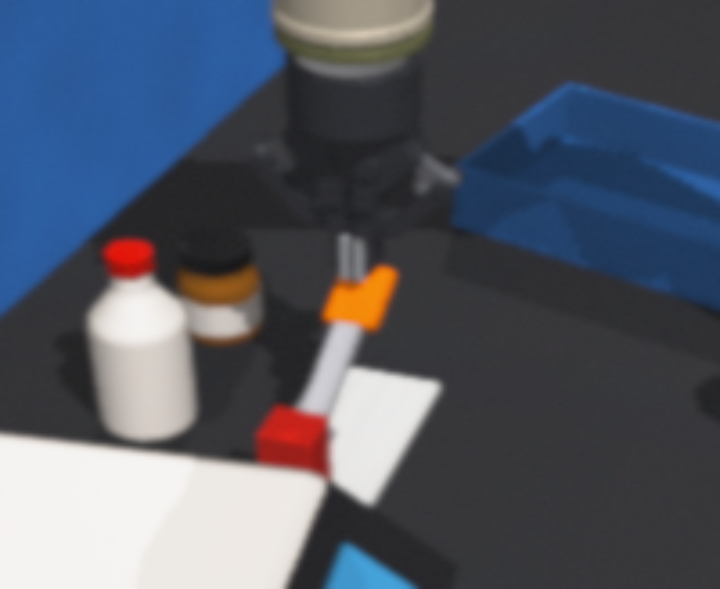

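Emit:
apply_moves(claw=[255,255,255,255,255,255,255], linear=[[1,-2,6],[0,0,5],[-2,0,5],[-3,0,5],[-2,0,5],[-2,0,5],[0,0,0]], roll=[0,0,0,0,0,0,0])

```text
clock: 15.15
tcp_pos: [0.6447, -0.0217, 0.1146]
tcp_rot: [-180.0, -0.0, 94.8]
ft_force: [0.4, 1.9, 2.5]
width: -0.0002
```

Run:
```python
from h import *
togo(644,-22,80,94.7)
for n in('side','top'): cv2.imwrite(f'pics/{n}9.png',r.read_camera(n)[:,:,::-1])
im=cv2.imread('pics/side9.png'); cv2.imwrite('pics/s9c.png',cv2.resize(im[110:300,190:390],None,fx=3.6,fy=3.1))
```

```text
t 15.15 tcp [644.7 -21.7 114.6] rot [-1.7999e+02 -3.0000e-02  9.4820e+01] f [0.4 1.9 2.5] w -0.2 q7 -7.0
tool shift [-0.2 -0.7 34.6] roll 0.12
```

View pics/s9c.png

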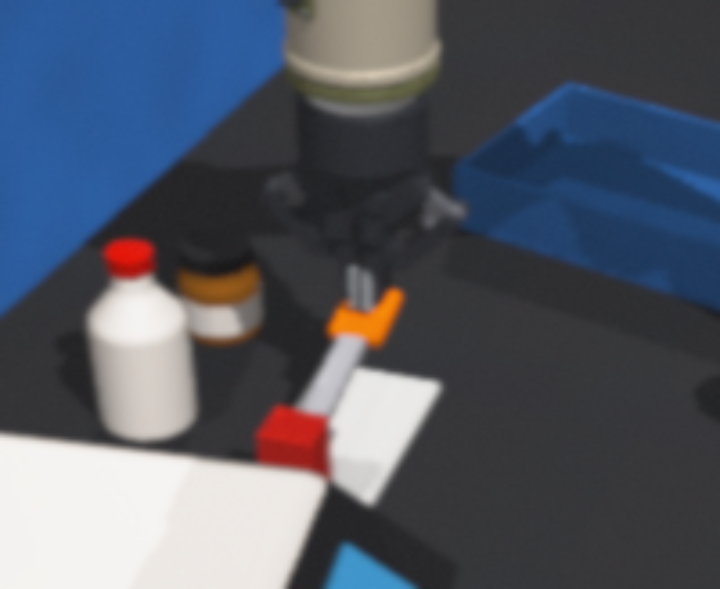

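Emit:
apply_moves(claw=[255,255,255,255,255,255,255], linear=[[-1,0,5],[-2,0,5],[-1,0,5],[-1,0,5],[0,0,5],[0,0,4],[0,0,0]], roll=[0,0,0,0,0,0,0])

```text
clock: 16.12
tcp_pos: [0.6453, -0.0271, 0.0871]
tcp_rot: [180.0, 0.0, 94.8]
ft_force: [-4.2, -0.2, 12.0]
width: 0.0
```

Emit:
apply_moves(claw=[255,255,255,255], linear=[[0,0,2],[0,0,2],[0,0,1],[0,0,0]], roll=[0,0,0,0])

```text
clock: 16.62
tcp_pos: [0.6454, -0.0273, 0.0829]
tcp_rot: [179.9, 0.1, 94.8]
ft_force: [-5.2, -0.4, 16.7]
width: 0.0002
```

Emit:
apply_moves(claw=[255,255,255], linear=[[0,0,1],[0,0,1],[0,0,0]], roll=[0,0,0])

```text
clock: 17.0
tcp_pos: [0.6455, -0.0273, 0.0824]
tcp_rot: [179.9, 0.1, 94.8]
ft_force: [-10.1, -1.1, 25.7]
width: -0.0003
```

Run:
```python
from h import *
togo(644,-22,80,94.7)
for n in('side','top'): cv2.imwrite(f'pics/{n}10.png',r.read_camera(n)[:,:,::-1])
im=cv2.imread('pics/top10.png'); cv2.imwrite('pics/t10c.png',cv2.resize(im[170:320,80:300],None,fx=3.6,fy=3.6,interpolation=cv2.INTER_CUBIC))
a=cv2.imread('pics/side8.png')[240:480,90:340];b=cv2.imread('pics/side10.png')[240:480,90:340]
cv2.imwrite('pics/s10c.png',cv2.resize(np.hstack([a,b]),None,fx=1.6,fy=1.6))
```

```text
t 17.0 tcp [645.5 -27.3  82.4] rot [1.799e+02 9.000e-02 9.479e+01] f [-10.1  -1.1  25.7] w -0.3 q7 -8.0
tool shift [ 5.4 -1.1  2.4] roll 0.09
```

View pics/t10c.png

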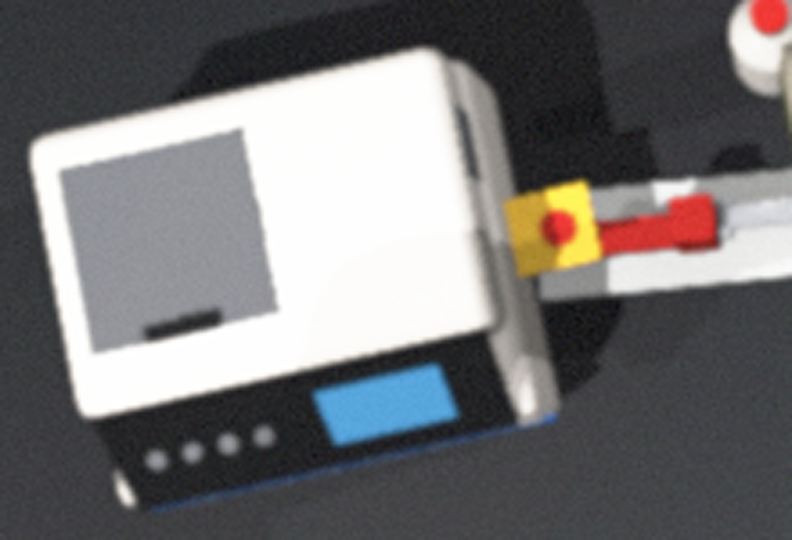

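View pics/s10c.png

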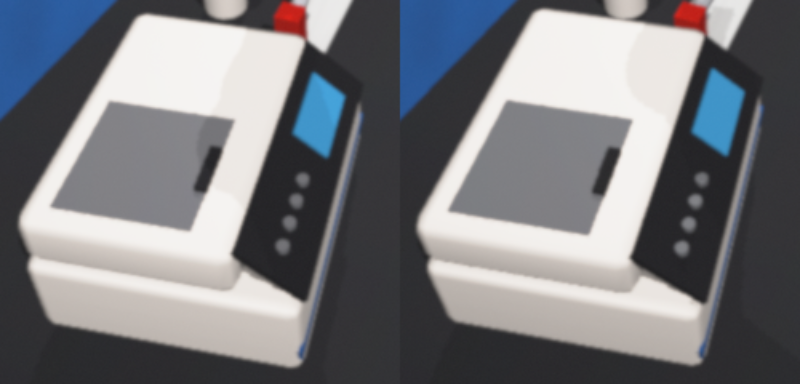

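The lug side is up: the top's near edge rose about 4 px in the side view. The force climbed while z stalled at 82.4 mm, so the handle is on its stop. Now I'll let it come right up.

Emit:
apply_moves(claw=[255,255,255,255,255,255,255,255,255,255,255,255], linear=[[0,0,0],[0,0,-4],[0,0,-5],[0,0,-5],[1,0,-5],[1,0,-5],[1,0,-5],[1,0,-5],[2,0,-5],[2,0,-6],[2,0,-6],[2,0,-6]], roll=[0,0,0,0,0,0,0,0,0,0,0,0])

```text
clock: 18.6
tcp_pos: [0.6438, -0.0146, 0.1362]
tcp_rot: [-180.0, -0.0, 94.8]
ft_force: [0.1, 2.2, 1.4]
width: -0.0
```

Emit:
apply_moves(claw=[255,255,255,255,255], linear=[[1,0,-8],[0,0,-6],[0,0,0],[0,0,0],[0,0,0]], roll=[0,0,0,0,0])

```text
clock: 19.23
tcp_pos: [0.6438, -0.0141, 0.1497]
tcp_rot: [-180.0, -0.0, 94.8]
ft_force: [-0.3, 0.5, -0.1]
width: 0.0001
```

Run:
```python
from h import *
togo(645.2,-13.7,146,94.8)
for n in('side','top'): cv2.imwrite(f'pics/{n}11.png',r.read_camera(n)[:,:,::-1])
im=cv2.imread('pics/top11.png'); t=cv2.resize(im[200:260,220:390],None,fx=4.6,fy=4.6,interpolation=cv2.INTER_CUBIC)
cv2.imwrite('pics/t11c.png',t)
im=cv2.imread('pics/side11.png'); cv2.imwrite('pics/s11c.png',cv2.resize(im[110:300,190:390],None,fx=3.6,fy=3.1))
for k in (8,10,11):
    a=cv2.imread(f'pics/side{k}.png'); m,b=blobs(a[:,:,::-1],(95,140,120),(108,255,255),300); print(k,[x for x in b if x[0][1]>250])
    t=cv2.imread(f'pics/top{k}.png'); m,b=blobs(t[:,:,::-1],(0,190,120),(5,255,255),20); print([x for x in b if x[0][0]<300 and x[0][1]>200]); m,b=blobs(t[:,:,::-1],(95,120,150),(108,255,255),100); print([x for x in b if x[0][0]<240 and x[0][1]>200])
```

```text
t 19.23 tcp [643.8 -14.1 149.7] rot [-179.96   -0.     94.81] f [-0.3  0.5 -0.1] w 0.1 q7 -7.0
tool shift [0.3 1.4 3.7] roll 0.01
8 [([273, 285, 33, 53, 1046], [289.2, 311.5])]
[([248, 225, 30, 14, 249], [265.0, 233.1]), ([232, 230, 8, 8, 51], [235.5, 233.5])]
[([170, 272, 39, 21, 542], [188.8, 281.8])]
10 [([272, 283, 33, 54, 1081], [288.7, 309.8])]
[([247, 225, 31, 15, 261], [264.2, 233.2]), ([231, 229, 8, 9, 52], [234.7, 232.7])]
[([168, 272, 39, 21, 538], [186.8, 281.9])]
11 [([274, 284, 32, 53, 1042], [289.7, 310.1])]
[([249, 225, 29, 14, 244], [265.5, 233.0]), ([233, 230, 8, 8, 48], [236.8, 233.1])]
[([171, 271, 39, 22, 543], [190.2, 281.5])]
```

View pics/s11c.png

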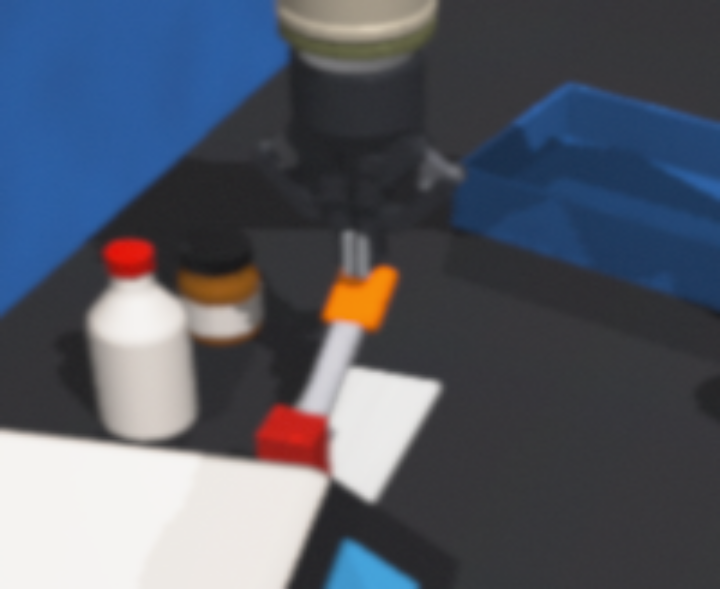

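View pics/t11c.png

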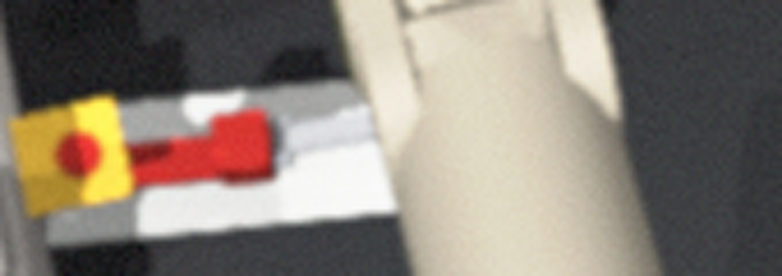

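The handle is fully up, with the pad at the same pixels as before. There is no contact force and the instrument is back down; the mark moved about 3 mm toward the jack during the pivot. The saddle is still well under it, so I'll press again.

Emit:
apply_moves(claw=[255,255,255,255,255,255,255,255,255,255,255], linear=[[0,0,8],[0,0,6],[-2,0,5],[-3,0,5],[-2,0,5],[-2,0,5],[-1,0,5],[-2,0,5],[-1,0,5],[-1,0,5],[0,0,5]], roll=[0,0,0,0,0,0,0,0,0,0,0])

```text
clock: 20.7
tcp_pos: [0.6454, -0.0276, 0.0922]
tcp_rot: [180.0, 0.0, 94.8]
ft_force: [-5.3, 0.0, 13.4]
width: -0.0002
```

Emit:
apply_moves(claw=[255,255,255,255,255], linear=[[0,0,4],[0,0,3],[0,0,2],[0,0,1],[0,0,0]], roll=[0,0,0,0,0])

```text
clock: 21.32
tcp_pos: [0.6455, -0.0283, 0.0829]
tcp_rot: [179.9, 0.1, 94.8]
ft_force: [-6.4, -0.7, 16.1]
width: 0.0001
```

Emit:
apply_moves(claw=[255,255,255,255,255,255], linear=[[0,0,1],[0,0,1],[0,0,0.5],[0,0,0],[0,0,0],[0,0,0]], roll=[0,0,0,0,0,0])

```text
clock: 22.08
tcp_pos: [0.6456, -0.0283, 0.0823]
tcp_rot: [179.9, 0.1, 94.8]
ft_force: [-13.3, -1.4, 28.5]
width: -0.0001
```

Run:
```python
from h import *
togo(645.5,-28,82,94.8)
for n in('side','top'): cv2.imwrite(f'pics/{n}12.png',r.read_camera(n)[:,:,::-1])
im=cv2.imread('pics/side12.png'); cv2.imwrite('pics/s12c.png',cv2.resize(im[110:300,190:390],None,fx=3.6,fy=3.1))
im=cv2.imread('pics/top12.png'); cv2.imwrite('pics/t12c.png',cv2.resize(im[170:280,200:390],None,fx=4,fy=4,interpolation=cv2.INTER_CUBIC))
for k in (0,11,12):
    t=cv2.imread(f'pics/top{k}.png'); m,b=blobs(t[:,:,::-1],(0,190,120),(5,255,255),20); print([x for x in b if x[0][0]<300 and x[0][1]>200]); m,b=blobs(t[:,:,::-1],(95,120,150),(108,255,255),100); print([x for x in b if x[0][0]<240 and x[0][1]>200])
```

```text
t 22.07 tcp [645.6 -28.3  82.3] rot [1.7989e+02 1.0000e-01 9.4800e+01] f [-13.3  -1.4  28.5] w -0.1 q7 -7.0
tool shift [ 0.3 -0.1  0.3] roll -0.0
[([232, 230, 8, 8, 52], [235.5, 233.5])]
[([170, 271, 39, 22, 554], [188.8, 281.8])]
[([249, 225, 29, 14, 244], [265.5, 233.0]), ([233, 230, 8, 8, 48], [236.8, 233.1])]
[([171, 271, 39, 22, 543], [190.2, 281.5])]
[([248, 225, 30, 15, 256], [264.7, 233.1]), ([232, 229, 8, 8, 51], [235.8, 232.5])]
[([169, 271, 39, 22, 542], [188.0, 281.6])]
```

View pics/s12c.png

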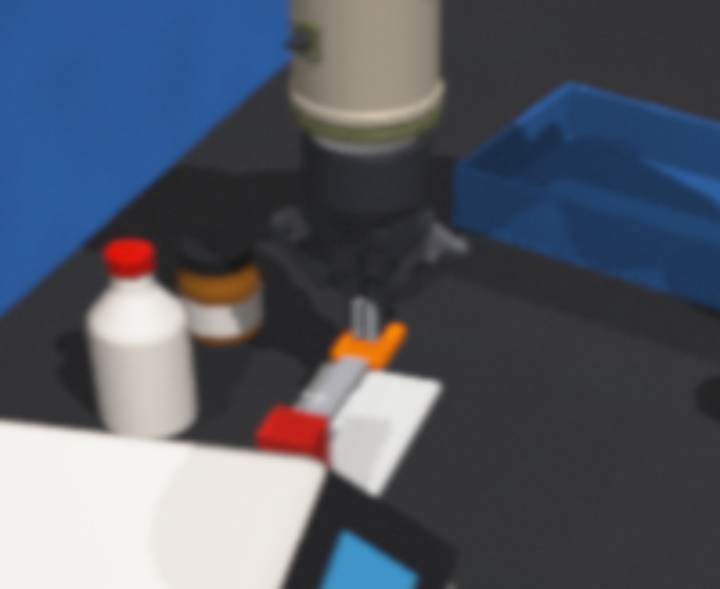

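View pics/t12c.png

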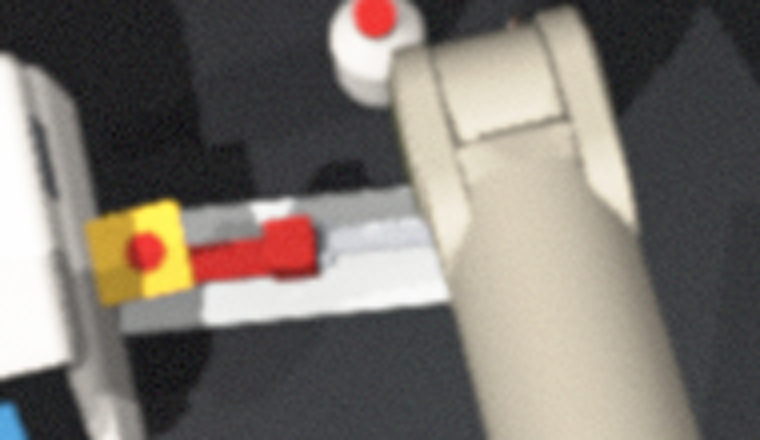

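The handle is down on its stop and the lug is lifted. I'll ease off the sideways load slightly, then hand in.

Emit:
apply_moves(claw=[255,255,255,255], linear=[[0,-0.5,0],[0,-0.5,0],[0,0,0],[0,0,0]], roll=[0,0,0,0])

```text
clock: 22.68
tcp_pos: [0.6455, -0.0283, 0.0824]
tcp_rot: [179.8, 0.1, 94.8]
ft_force: [-9.9, -0.7, 26.7]
width: 0.0004
```

```bash
python3 -c "
from h import *
togo(645.5,-28,82,94.8); r.sign_off()"
```

```text
t 22.68 tcp [645.5 -28.3  82.4] rot [1.7979e+02 9.0000e-02 9.4790e+01] f [-9.9 -0.7 26.7] w 0.4 q7 -7.0
tool shift [0.3 0.  0.4] roll -0.01
the job is handed in; nothing more can be done
```

I took the jack out of the bin, stood it on the bench with its saddle under the red mark and let go of it. I pumped it once fully down and fully up, then pressed it down again. I handed in at 22.7 s with the closed fingers still holding the handle down.

**Last checks**
- **Handle:** the fingertips stopped moving at about 63 mm, which matches the handle's stop, with about 27 N of push. The instrument's lug side looks raised in both camera views.
- **Return after the trial pump:** the handle came right up and the force fell to zero. The saddle top is then at 62 mm, well below the lug, so the instrument had to be back on its feet.
- **Bottle, jar and beaker:** the wash bottle and jar look unmoved. I did not check the beaker in the last pictures, but the arm was not near it after the jack left the bin.

**Did not fully agree**
- **Instrument shift:** after the trial pump the red mark sat about 3 mm closer to the jack than before, so the instrument crept a little while tilting. I did not re-centre the jack. I estimate the saddle is 2–3 mm off the mark; I could not see it directly.
- **Sideways load:** about 10 N of sideways force stayed on the handle. I had eased it from 13 N just before handing in.

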